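# Unhook a specimen cage from its lifting hook and bin both

## Robot

A 7-joint arm with a two-finger parallel gripper is mounted at the origin on the work surface. World frame = base frame: x ahead of the robot, y to its left, z up, the work surface at z = 0. Lengths are in mm, angles in rad, forces in N, time in s.
With the tool pointing down it reaches from about 425 to 950 mm from the base axis. Payload 4.7 kg.
Tool frame: the origin (TCP) lies at the very end of the fingers, on their centre line; the grasp point (between the pads) lies 19 mm behind it; x points along the fingers, y is the direction in which the jaws open and shut, and the axes are right-handed (so a half turn about x gives the same grasp; the last joint's range is limited). The gripper opens to 85 mm and grips with 20 to 120 N. Pads are 22 mm wide; open, the fingers measure 114 mm over their backs; the gripper's body (76 mm by 85 mm) begins 54 mm behind the grasp point. The pads swing forward as they close: fully open they stand 13 mm farther back than shut.
Start: joints at [1.076, 0.469, -0.049, 1.532, 0.024, 1.141, -0.082], TCP at [303.215, -603.083, 231.335] pointing down, gripper open.
Joint ranges: [-2.59, 2.59], [-0.33, 1.99], [-1.39, 1.29], [0.1, 2.45], [-1.04, 4.18], [0.21, 1.99], [-2.66, 2.66]. Speed limits (rad/s): [2.57, 2.57, 3.14, 3.14, 3.14, 3.14, 3.14].

## Interface

Orientations are given as a unit quaternion [w, x, y, z].
In Python, from workcell import env gives the robot as it stands. The module is installed in compiled form; this text tells all that it offers.
- The arm moves only by the tool move_arm, never from a script. Its argument "series" is one flat list of numbers, 7 for each row, row after row: the turn, a rotation vector about the tool's x, y, z each as a share of 0.15 rad, from -1 to 1, then the shift along the tool's x, y, z each as a share of 20 mm, from -1 to 1, then the closure, from -1 (fully open) to 1 (shut), so that 0 is half open. In form: [wx, wy, wz, tx, ty, tz, gripper, wx, wy, wz, tx, ty, tz, gripper, ...]. A call has 1 to 12 rows; each row shifts and turns the pose as measured when the row begins, along the tool's axes as they then stand; what a row does not reach is not made up. A row lasts 1/10 s, in which the tool goes at most 50 mm and 8.59 degrees, less where a joint would pass 70% of its speed; a pose out of reach is approached as far as the arm can. A call with a number of a shift or a turn outside -1 to 1 is refused whole. A call with a gripper value outside its range is refused whole. The fingers move at their own pace and stop on an object; "force" is the grip in N (left out, the last holds). Time passes only in rows, so rows that do not move let the fingers close. It gives the time, the measured TCP pose, the force and the opening at its end, in the units of the state.
- env.state(): the state, without advancing time (a new reading comes with each control period).
- env.get_image(name): name is "scene" or "top" or "wrist"; returns a dict with "pixels" (480x640x3 uint8, blue, green, red), "mtx" (3x3 intrinsics, pixels), "R" (3x3) and "t" (3): a world point X has camera coordinates R X + t; the wrist camera has in their place "tool_from_camera" (4x4, takes a point from camera to tool coordinates, whose origin is the TCP and whose axes are the tool frame's). Camera axes: x right, y down, z forward; pixel columns grow to the right and rows downward; lengths in mm; the calibration is good to about 2 mm. A picture is of the moment at which its call begins: read the wrist's pose just before it. There is no depth.
- env.sign_off(): hands the job in, once; it reports no verdict.
The state is a dict: "clock": time; "qpos": joint angles; "qvel": joint speeds; "effort": joint torques, N m; "tool_pos": TCP position; "orientation": TCP orientation; "wrist_force": force on the tool from outside, world axes, zero at the start; "wrist_torque": the same for the moment, N m; "finger_gap": finger opening in mm.
Only numpy, scipy, OpenCV 4.12 (cv2) and the standard library are available. Lean on these libraries where they do the work, as an engineer would, in place of code of your own. Each camera call takes 0.05 s, during which the arm holds its last target. There are 200 camera calls.

## Task

Lift the specimen cage by the hook that is caught in it, set it down gently and upright in the square padded tub, then twist the hook out of it and put the hook in the long tub. The cage has been cleaned: never let the robot touch it, only its hook. Leave everything else on the bench where it stands.

Things in the scene. Friction and masses are not known exactly. Their poses are not given: they have to be found in the camera images.
- cage: small stainless basket with shells in it, 82 x 64 mm (its x by y), walls 24 mm high, about 0.35 kg (varies). Origin at the centre of its underside, z up. Sloping wires carry a slot frame above it (see cage_slot)
- cage_slot (a point): centre of the cage's slot, 60 mm above its underside; axes as the cage's. Two 6 mm round bars along x (axes at y = -13 and +13 mm, at this height), joined by like cross-bars at x = -34 and +34 mm, frame an open slot 62 mm (x) by 20 mm (y)
- hook: anchor-shaped steel hook with grey handle, about 0.1 kg, caught in the cage's slot. Origin at the centre of its foot, z up the handle. Foot: 6 mm round bar along its y, 50 mm over all, both ends turned up (tips centred at y = -22 and +22 mm, tops 15 mm above the origin). A 7 mm shank rises to the collar. At the start the foot lies below the slot bars, its y within 10 degrees of the cage's y
- hook_grip (a point): middle of the hook's handle, 60 mm above the foot's centre; axes as the hook's. The handle is a block 14 mm thick (x) by 24 mm wide (y), reaching from 29 mm below this point to 21 mm above it
- hook_collar (a point): underside of the hook's round collar (32 mm across, 4 mm thick), 27 mm above the foot; at the start it rests on the slot bars. Lifted 18 mm from there, the foot catches both bars and the cage hangs from it. The hook turns freely only within 6 mm above collar-on-bars; a quarter turn either way lays the foot along the slot (within about 12 degrees), and it comes out upwards
- cage_tub: the square padded tub, white plastic, fixed: 150 x 140 mm outside (its x by y), 55 mm high, 4 mm walls. Origin at the centre of its underside. A dark rubber pad covers its floor; the pad's top lies anywhere from 6 to 26 mm above the bench (not reported: feel for it)
- hook_tub: the long tub, white plastic, fixed: 130 x 200 mm outside (its x by y), 45 mm high, 4 mm walls and floor, empty. Origin at the centre of its underside
- spare_cage: a second, identical cage with no hook in it; bystander, origin at the centre of its underside
- jar: small closed glass jar, 60 mm across, 75 mm high; bystander, origin at the centre of its underside
- tube_rack: blue microtube rack, 70 x 160 mm, 55 mm high; bystander, origin at the centre of its underside
- dish: clear round dish, 90 mm across, 16 mm high; bystander, origin at the centre of its underside
- bottle: amber bottle, 56 mm across, 120 mm high; bystander, origin at the centre of its underside
- forceps: steel forceps lying on the bench, 130 mm long, 8 mm high; bystander, origin at the middle of their length
Things that resemble listed ones, but are neither listed nor needed, are in the scene too. Leave any blue or green look-alike of the cage alone.

How it is judged:
By the outcome, as a careful person would: the job done as asked, in the order asked, and still so for the second after the job is handed in, with the robot touching nothing.
It also fails if it takes over 67 s, if anything falls off the work surface, if the arm or the gripper's body presses on something with over 40 N, if the wrist force passes 120 N, or if a joint passes its speed limit or range.

## Working session

There is one attempt and no reset: what is moved stays moved. The work goes in short steps, Python scripts to look and compute and a tool call to move; the robot and the scene stay as the last step left them, time stands still between calls to the robot, and variables do not carry over. Pictures are saved under pics/ and viewed, about 8 in all and at most 12, crops included, and the job is handed in when it is done.

Besides the shell and the picture viewer there is one more tool, called after "Request:" as a command line: name --argument value ..., lists and objects as JSON in quotes. move_arm: Moves the arm, as the interface text tells. Its arguments: {"type":"object","properties":{"series":{"type":"array"},"force":{"type":"number"}},"required":["series"]}

```bash
mkdir -p pics
cat > h.py <<'E'
import numpy as np, cv2, pickle
from scipy.spatial.transform import Rotation as Rn
from workcell import env
def snap(n,f):
    s=env.state(); im=env.get_image(n); cv2.imwrite(f'pics/{f}.png',im['pixels'])
    if n=='wrist':
        T=np.array(im['tool_from_camera']); q=s['orientation']; Rt=Rn.from_quat([q[1],q[2],q[3],q[0]]).as_matrix()
        Rwc=Rt@T[:3,:3]; c=Rt@T[:3,3]+np.array(s['tool_pos']); R=Rwc.T; t=-R@c
    else: R=np.array(im['R']); t=np.array(im['t'])
    d=dict(K=np.array(im['mtx']),R=R,t=t); pickle.dump(d,open(f'pics/{f}.pkl','wb')); return im['pixels'],d
def load(f): return cv2.imread(f'pics/{f}.png'),pickle.load(open(f'pics/{f}.pkl','rb'))
def ray(d,u,v):
    r=d['R'].T@np.linalg.inv(d['K'])@[u,v,1.]; return -d['R'].T@d['t'], r/np.linalg.norm(r)
def onz(d,u,v,z):
    c,r=ray(d,u,v); return c+r*(z-c[2])/r[2]
def tri(d1,p1,d2,p2):
    c1,r1=ray(d1,*p1); c2,r2=ray(d2,*p2)
    a,b=np.linalg.lstsq(np.c_[r1,-r2],c2-c1,rcond=None)[0]
    A,B=c1+a*r1,c2+b*r2; return (A+B)/2, np.linalg.norm(A-B)
def proj(d,X):
    p=d['K']@(d['R']@np.array(X,float)+d['t']); return p[:2]/p[2]
def tool():
    s=env.state(); q=s['orientation']; return np.array(s['tool_pos']),Rn.from_quat([q[1],q[2],q[3],q[0]]).as_matrix(),s
E
python3 - <<'E'
from h import *
np.set_printoptions(precision=3,suppress=True)
for n in('top','scene'):
    p,d=snap(n,n+'0'); print(n,ray(d,320,240)); print(d['K'][0,0])
p,R,s=tool(); print(p,R,s)
E
```

```text
top (array([444.995,  13.29 , 978.982]), array([ 0.133, -0.03 , -0.991]))
529.4321324359083
scene (array([920.102, 645.03 , 772.24 ]), array([-0.324, -0.643, -0.694]))
574.1170291338835
[ 302.939 -602.592  230.333] [[-0.001  0.449 -0.893]
 [ 0.002 -0.893 -0.449]
 [-1.    -0.002  0.   ]] {'clock': 0.1, 'qpos': array([ 1.076,  0.469, -0.049,  1.534,  0.024,  1.141, -0.082]), 'qvel': array([ 0.   , -0.002, -0.   , -0.003, -0.   , -0.   , -0.002]), 'effort': array([  0.001, -51.151,  -0.046, -23.839,   0.011,   0.004,  -0.   ]), 'tool_pos': array([ 302.939, -602.592,  230.333]), 'orientation': array([-0.163, -0.688, -0.164,  0.688]), 'wrist_force': array([-0.091,  0.229,  0.123]), 'wrist_torque': array([-0.012,  0.003,  0.016]), 'finger_gap': 85.48509496118571}
```

View pics/top0.png

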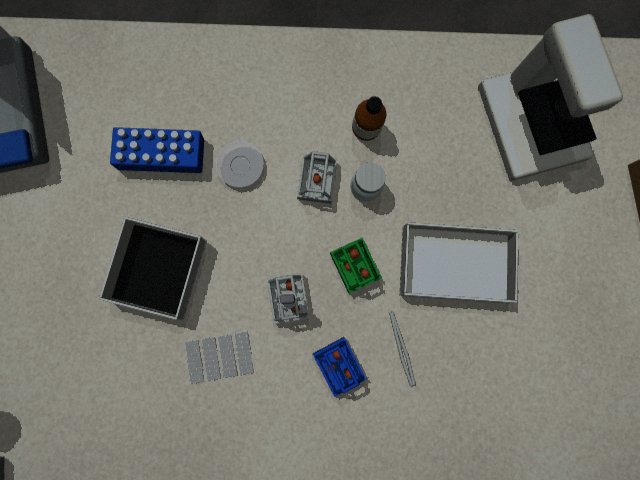

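View pics/scene0.png

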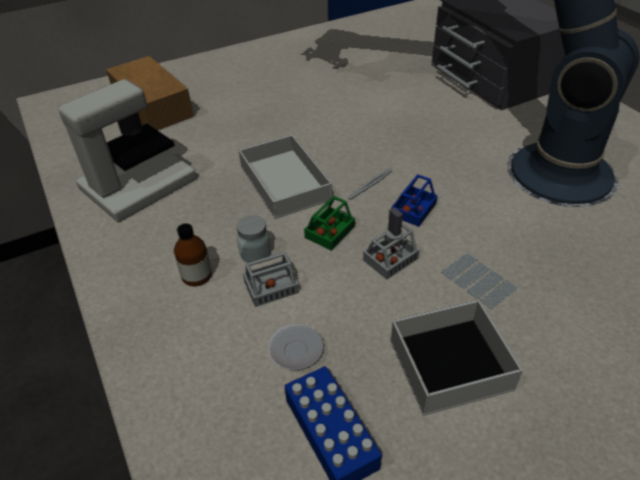

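The top view shows the hooked cage at about (288,298), the padded tub around (153,268) and the long tub around (461,265). In the scene view the handle top is at about (396,212). The green, blue and spare cages stand nearby. Next I'll zoom in to measure.

Run:
```python
from h import *
np.set_printoptions(precision=1,suppress=True)
t,dt=load('top0'); s,ds=load('scene0')
a=cv2.resize(t[265:333,255:323],(400,400),interpolation=cv2.INTER_CUBIC); b=cv2.resize(s[200:280,355:435],(400,400),interpolation=cv2.INTER_CUBIC)
cv2.imwrite('pics/crop.png',np.hstack([a,b]))
# tub corners (rims) from top view
for n,z,ps in(('cage_tub',55,[(126,219),(202,237),(181,319),(103,299)]),('hook_tub',45,[(405,224),(518,229),(518,306),(404,300)])):
    P=np.array([onz(dt,*p,z) for p in ps]); print(n,P[:,:2].tolist(),P.mean(0),np.linalg.norm(P-np.roll(P,-1,0),axis=1))
for n,p,z in(('green',(355,266),30),('blue',(340,367),30),('jar',(369,178),75),('bottle',(375,105),120),('dish',(242,167),16),('spare',(318,178),40),('cage',(289,298),40)): print(n,onz(dt,*p,z))
```

```text
cage_tub [[595.8473467527784, 328.09510126643136], [568.0573577873689, 192.65132282629372], [424.7778841962711, 220.40927236442138], [454.85244134267555, 356.67698722229875]] [510.9 274.5  55. ] [138.3 145.9 139.5 143.9]
hook_tub [[604.2943172007716, -166.67490086919074], [601.663249923469, -369.83494179333775], [464.54432826171995, -366.2658499661294], [468.99805131563636, -165.47032406274135]] [ 534.9 -267.1   45. ] [203.2 137.2 200.8 135.3]
green [527.5 -79.8  30. ]
blue [349.5 -56.6  30. ]
jar [679.  -97.3  75. ]
bottle [ 795.  -100.3  120. ]
dish [707.5 133.3  16. ]
spare [685.   -8.7  40. ]
cage [466.5  36.5  40. ]
```

View pics/crop.png

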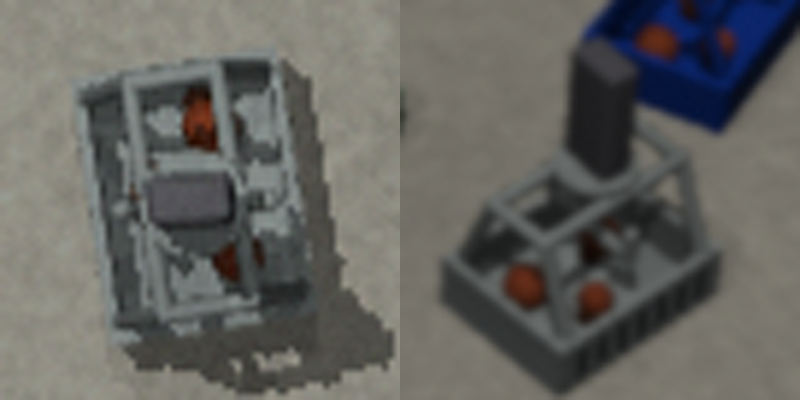

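Run:
```python
from h import *
np.set_printoptions(precision=1,suppress=True)
t,dt=load('top0'); s,ds=load('scene0')
k=68/400
T=lambda u,v:(255+u*k-.4,265+v*k-.4); S=lambda u,v:(355+(u-400)/5-.4,200+v/5-.4)
print('handle top onz117',onz(dt,*T(190,200),117),'tri',tri(dt,T(190,200),ds,S(605,62)))
P=np.array([onz(dt,*T(*p),60) for p in((130,80),(220,75),(252,303),(168,313))]);print(P,P.mean(0),np.linalg.norm(P-np.roll(P,-1,0),axis=1))
x=P[:2].mean(0)-P[2:].mean(0); print('cage x yaw',np.degrees(np.arctan2(x[1],x[0])))
H=np.array([onz(dt,*T(*p),117) for p in((148,180),(225,175),(232,222),(155,227))]); y=(H[0]+H[3]-H[1]-H[2]);print(H,'hook y dir',np.degrees(np.arctan2(y[1],y[0])),np.linalg.norm(y)/2)
# base corner of cage on bench, scene: 
print('slot tri', tri(dt,T(168,313),ds,S(497,205)), tri(dt,T(252,303),ds,S(543,243)), tri(dt,T(220,75),ds,S(682,158)))
```

```text
handle top onz117 [463.7  38.  117. ] tri (array([464.3,  37.7, 112.3]), np.float64(1.298758244736783))
[[499.5  58.5  60. ]
 [501.8  32.1  60. ]
 [435.7  20.5  60. ]
 [432.1  44.8  60. ]] [467.2  39.   60. ] [26.5 67.1 24.6 68.8]
cage x yaw 10.704170444901902
[[468.8  49.7 117. ]
 [470.8  28.6 117. ]
 [458.1  26.2 117. ]
 [456.1  47.3 117. ]] hook y dir 95.4125649746395 21.186079614948742
slot tri (array([459.8,  27.8,  32.1]), np.float64(66.71747503094504)) (array([447.9,  12. ,  -7.8]), np.float64(31.548104907578672)) (array([476.7,  51.4,  90.3]), np.float64(61.120215089946534))
```

Request:
move_arm --series '[-1,0,0,0,0,-1,-1,-1,0,0,0,0,-1,-1,-1,0,0,0,0,-1,-1,-1,0,0,0,0,-1,-1,-1,0,0,0,0,-1,-1,-1,0,0,0,0,-1,-1,-1,0,0,0,0,-1,-1,-1,0,0,0,0,-1,-1,-0.5,0,0,0,0,-1,-1]'

```text
clock: 1.0
tool_pos: [382.2, -451.6, 224.5]
orientation: [0.539, 0.453, 0.547, -0.453]
wrist_force: [-0.4, 0.5, 0.3]
finger_gap: 85.0
```

```bash
cat >> h.py <<'E'
def togo(target,yaw):
    """shift (tool axes, units of 20mm) and turn (units .15rad) to reach target with tool down, tool y at yaw deg"""
    p,R,s=tool(); a=np.radians(yaw); y=np.array([np.cos(a),np.sin(a),0]); x=np.array([0,0,-1.]); G=np.c_[x,y,np.cross(x,y)]
    print('pos',p.round(1),'yaw',np.degrees(np.arctan2(R[1,1],R[0,1])).round(1),'q7',s['qpos'][6].round(2),'F',np.round(s['wrist_force'],1),'gap',round(s['finger_gap'],1),'t',s['clock'])
    print('turn',(Rn.from_matrix(R.T@G).as_rotvec()/.15).round(2),'shift now',(R.T@(np.array(target)-p)/20).round(2),'shift after turn',(G.T@(np.array(target)-p)/20).round(2))
E
python3 -c "
from h import *
togo([440,39,235],9)"
```

```text
pos [ 382.2 -451.6  224.5] yaw 10.3 q7 0.84 F [-0.4  0.5  0.3] gap 85.0 t 1.0
turn [ 0.15 -0.06  0.04] shift now [ -0.36   7.24 -23.62] shift after turn [ -0.53   6.69 -23.77]
```

Request:
move_arm --series '[0.15,-0.06,0.04,-0.05,0.28,-1,-1,0,0,0,-0.05,0.28,-1,-1,0,0,0,-0.05,0.28,-1,-1,0,0,0,-0.05,0.28,-1,-1,0,0,0,-0.05,0.28,-1,-1,0,0,0,-0.05,0.28,-1,-1,0,0,0,-0.05,0.28,-1,-1,0,0,0,-0.05,0.28,-1,-1,0,0,0,-0.05,0.28,-1,-1,0,0,0,-0.05,0.28,-1,-1,0,0,0,-0.05,0.28,-1,-1,0,0,0,-0.05,0.28,-1,-1]'

```text
clock: 2.2
tool_pos: [407.5, -189.4, 234.0]
orientation: [0.535, 0.459, 0.54, -0.46]
wrist_force: [-0.2, -0.0, 0.7]
finger_gap: 85.2
```

Request:
move_arm --series '[0,0,0,-0.05,0.28,-1,-1,0,0,0,-0.05,0.28,-1,-1,0,0,0,-0.05,0.28,-1,-1,0,0,0,-0.05,0.28,-1,-1,0,0,0,-0.05,0.28,-1,-1,0,0,0,-0.05,0.28,-1,-1,0,0,0,-0.05,0.28,-1,-1,0,0,0,-0.05,0.28,-1,-1,0,0,0,-0.05,0.28,-1,-1,0,0,0,-0.05,0.28,-1,-1,0,0,0,0,0.28,-0.9,-1,0,0,0,0,0,0,-1]'

```text
clock: 3.4
tool_pos: [430.7, 51.4, 244.1]
orientation: [0.536, 0.456, 0.542, -0.459]
wrist_force: [0.3, -0.2, 0.0]
finger_gap: 85.6
```

```bash
python3 -c "
from h import *
togo([467,39,200],9)
snap('wrist','w1'); im,d=load('w1'); print(ray(d,320,240),proj(d,[464,38,117]))"
```

```text
pos [430.7  51.4 244.1] yaw 9.3 q7 -0.14 F [ 0.3 -0.2  0. ] gap 85.6 t 3.4
turn [ 0.04 -0.03  0.05] shift now [2.19 1.71 0.92] shift after turn [2.2 1.7 0.9]
(array([420.38941056, 120.9814937 , 386.51214644]), array([ 0.01792642, -0.28198457, -0.95925145])) [363.78087647 251.28439395]
```

View pics/w1.png

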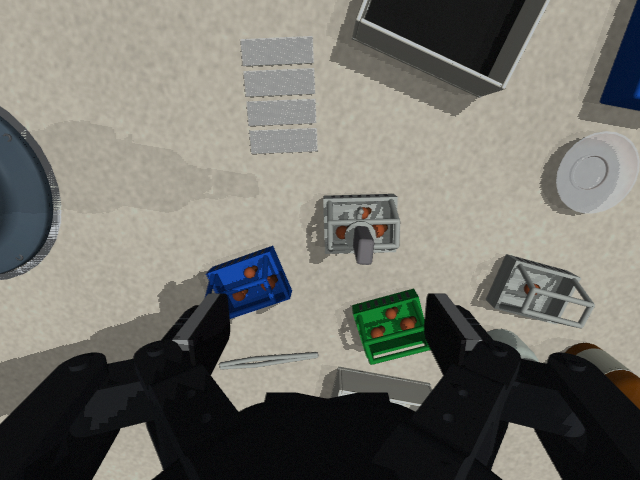

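Wrist view: the handle top is at about (364,250), where the projection of (464,38,117) falls. I'll move closer above it for a finer check.

Request:
move_arm --series '[0,0,0,0.5,0.8,0.45,-1,0,0,0,0.7,0.8,0.45,-1,0,0,0,0.9,0,0,-1,0,0,0,0.9,0,0,-1,0,0,0,0.9,0,0,-1,0,0,0,0,0,0,-1,0,0,0,0,0,0,-1]'

```text
clock: 4.15
tool_pos: [464.6, 27.4, 162.4]
orientation: [0.534, 0.457, 0.538, -0.465]
wrist_force: [-0.7, 0.3, 1.6]
finger_gap: 85.4
```

```bash
python3 -c "
from h import *
togo([464.5,38,81],9)
snap('wrist','w2'); im,d=load('w2'); u,v=proj(d,[464,38,117]).astype(int);print(u,v)
u0,v0=max(u-80,0),max(v-70,0); print(u0,v0)
cv2.imwrite('pics/w2c.png',cv2.resize(im[v0:v0+120,u0:u0+160],(800,600),interpolation=cv2.INTER_CUBIC))"
```

```text
pos [464.6  27.4 162.4] yaw 8.6 q7 -0.24 F [-0.7  0.3  1.6] gap 85.4 t 4.15
turn [-0.05  0.02  0.07] shift now [ 4.07  0.12 -0.54] shift after turn [ 4.07  0.08 -0.52]
329 247
249 177
```

View pics/w2c.png

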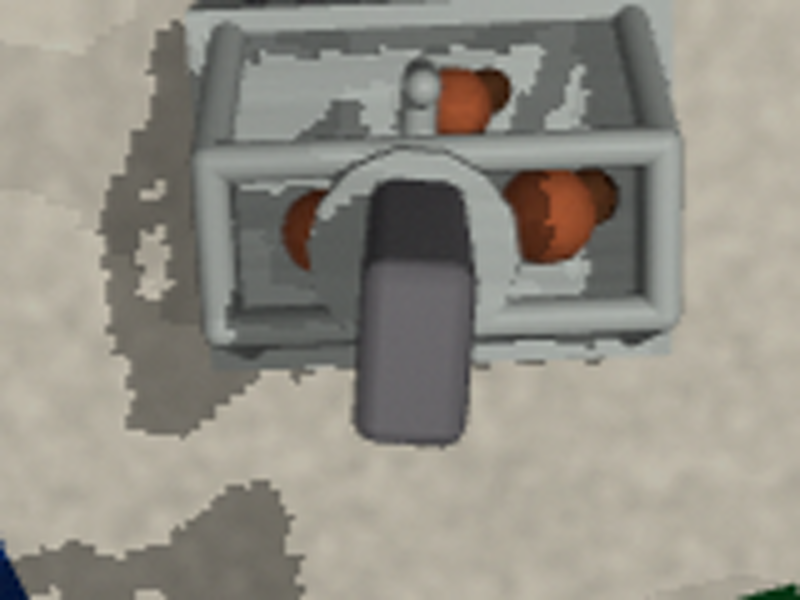

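Crop: handle top corners at about (365,262), (473,264), (467,440) and (355,440). The slot frame corners are (210,163), (668,148), (665,315) and (218,330).

```bash
python3 -c "
from h import *
np.set_printoptions(precision=1,suppress=True)
im,d=load('w2'); f=lambda p,z:onz(d,249+p[0]/5-.4,177+p[1]/5-.4,z)[:2]
H=np.array([f(p,117) for p in((365,262),(473,264),(467,440),(355,440))]);print(H.mean(0))
x=H[1]+H[2]-H[0]-H[3];y=H[0]+H[1]-H[2]-H[3];print('x',np.linalg.norm(x)/2,np.degrees(np.arctan2(x[1],x[0])),'y',np.linalg.norm(y)/2,np.degrees(np.arctan2(y[1],y[0]))-90)
P=np.array([f(p,60) for p in((210,163),(668,148),(665,315),(218,330))]);print(P.mean(0))
x=P[1]+P[2]-P[0]-P[3];y=P[0]+P[1]-P[2]-P[3];print('x',np.linalg.norm(x)/2,np.degrees(np.arctan2(x[1],x[0])),'y',np.linalg.norm(y)/2,np.degrees(np.arctan2(y[1],y[0]))-90)
"
```

```text
[465.4  38.2]
x 13.092968077675756 8.300908920086949 y 22.151714428334806 6.38939750873628
[469.3  38.3]
x 68.81729220609957 10.738077165334975 y 26.163839016805078 9.931800656465981
```

Request:
move_arm --series '[0.18,0,0.07,0,0.05,-0.53,-1,0,0,0,0.8,0.03,0,-1,0,0,0,0.8,0,0,-1,0,0,0,0.8,0,0,-1,0,0,0,0.6,0,0,-1,0,0,0,0.4,0,0,-1,0,0,0,0,0,0,-1]'

```text
clock: 4.9
tool_pos: [470.4, 36.0, 99.1]
orientation: [0.534, 0.472, 0.523, -0.468]
wrist_force: [-0.4, -0.4, 0.0]
finger_gap: 85.3
```

```bash
python3 -c "
from h import *
togo([465,38,81],7)"
```

```text
pos [470.4  36.   99.1] yaw 6.7 q7 -0.39 F [-0.4 -0.4  0. ] gap 85.3 t 4.9
turn [-0.04  0.05 -0.09] shift now [ 0.9  -0.27 -0.14] shift after turn [ 0.9  -0.25 -0.13]
```

Request:
move_arm --series '[-0.04,0.05,-0.09,0.4,-0.25,-0.13,-1,0,0,0,0.5,0,0,-1,0,0,0,0,0,0,-1]'

```text
clock: 5.2
tool_pos: [465.9, 38.1, 80.9]
orientation: [0.53, 0.469, 0.529, -0.468]
wrist_force: [-0.4, 0.0, -0.7]
finger_gap: 85.4
```

```bash
python3 -c "
from h import *
togo([465,38,81],7)"
```

```text
pos [465.9  38.1  80.9] yaw 7.0 q7 -0.41 F [-0.4  0.  -0.7] gap 85.4 t 5.2
turn [ 0.01  0.   -0.01] shift now [-0.01 -0.04  0.  ] shift after turn [-0.01 -0.04  0.  ]
```

Request:
move_arm --series '[0,0,0,0,0,0,0.2,0,0,0,0,0,0,0.4,0,0,0,0,0,0,0.5,0,0,0,0,0,0,0.6,0,0,0,0,0,0,0.7,0,0,0,0,0,0,1,0,0,0,0,0,0,1,0,0,0,0,0,0,1,0,0,0,0,0,0,1,0,0,0,0,0,0,1]' --force 60

```text
clock: 6.2
tool_pos: [466.4, 38.3, 81.4]
orientation: [0.531, 0.469, 0.529, -0.468]
wrist_force: [-0.2, 0.2, -0.2]
finger_gap: 13.6
```

```bash
python3 -c "
from h import *
togo([465,38,81],7)"
```

```text
pos [466.4  38.3  81.4] yaw 7.0 q7 -0.41 F [-0.2  0.2 -0.2] gap 13.6 t 6.2
turn [ 0.01  0.   -0.02] shift now [ 0.02 -0.07  0.01] shift after turn [ 0.02 -0.07  0.01]
```

Request:
move_arm --series '[0,0,0,-0.2,0,0,1,-0.4,0,0,0,0.12,0,1,0,0,0,-0.2,0,0,1,0,0,0,-0.2,0,0,1,0,0,0,-0.15,0,0,1,0,0,0,-0.15,0,0,1,0,0,0,-0.15,0,0,1,0,0,0,-0.15,0,0,1,0,0,0,-0.15,0,0,1,0,0,0,-0.2,0,0,1,0,0,0,0,0,0,1]'

```text
clock: 7.3
tool_pos: [466.1, 37.9, 114.1]
orientation: [0.543, 0.452, 0.543, -0.453]
wrist_force: [1.1, 0.2, -4.1]
finger_gap: 13.4
```

```bash
python3 -c "
from h import *
togo([480,50,185],10)"
```

```text
pos [466.1  37.9 114.1] yaw 10.4 q7 -0.31 F [ 1.1  0.2 -4.1] gap 13.4 t 7.3
turn [0.05 0.01 0.01] shift now [-3.55  0.79 -0.47] shift after turn [-3.54  0.79 -0.48]
```

Request:
move_arm --series '[0,0,0,-0.3,0,0,1,0,0,0,-0.5,0,0,1,0,0,0,-0.6,0,0,1,0,0,0,-0.6,0,0,1,0,0,0,-0.6,0,0,1,0,0,0,-0.6,0,0,1,0,0,0,-0.5,0,0,1,0,0,0,-0.3,0,0,1,0,0,0,-0.1,0,0,1,0,0,0,0,0,0,1]'

```text
clock: 8.3
tool_pos: [466.4, 38.3, 204.7]
orientation: [0.544, 0.452, 0.543, -0.453]
wrist_force: [-0.3, -0.5, -4.0]
finger_gap: 13.5
```

```bash
python3 -c "
from h import *
togo([511,274.5,200],-11.5)
s,d=snap('scene','s1'); w,_=snap('wrist','w3')
cv2.imwrite('pics/s1c.png',np.hstack([cv2.resize(s[130:330,320:480],(400,500)),cv2.resize(w[130:430,200:440],(400,500))]))"
```

```text
pos [466.4  38.3 204.7] yaw 10.4 q7 -0.18 F [-0.3 -0.5 -4. ] gap 13.5 t 8.3
turn [ 2.55  0.01 -0.01] shift now [  0.22   4.33 -11.21] shift after turn [  0.24  -0.17 -12.02]
```

View pics/s1c.png

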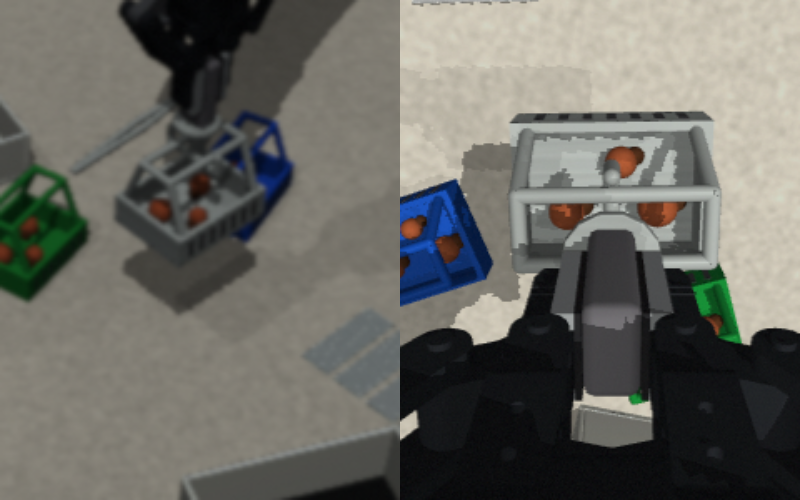

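Both views show the cage hanging level off the bench, with the foot caught under both bars. Now I'll turn it and carry it over the tub.

Request:
move_arm --series '[0.2,0,0,0,0,0,1,0.32,0,0,0,0,0,1,0.32,0,0,0,0,0,1,0.32,0,0,0,0,0,1,0.32,0,0,0,0,0,1,0.32,0,0,0,0,0,1,0.32,0,0,0,0,0,1,0.25,0,0,0,0,0,1,0.15,0,0,0,0,0,1,0,0,0,0,0,-0.2,1,0,0,0,0,0,-0.35,1,0,0,0,0,0,-0.5,1]'

```text
clock: 9.6
tool_pos: [467.2, 58.5, 198.3]
orientation: [-0.438, -0.549, -0.444, 0.556]
wrist_force: [-0.1, 0.6, -5.0]
finger_gap: 13.2
```

Request:
move_arm --series '[0,0,0,0,0,-0.6,1,0,0,0,0,0,-0.7,1,0,0,0,0,0,-0.7,1,0,0,0,0,0,-0.7,1,0,0,0,0,0,-0.7,1,0,0,0,0,0,-0.7,1,0,0,0,0,0,-0.7,1,0,0,0,0,0,-0.7,1,0,0,0,0,0,-0.7,1,0,0,0,0,0,-0.7,1,0,0,0,0,0,-0.7,1,0,0,0,0,0,-0.7,1]'

```text
clock: 10.8
tool_pos: [505.3, 238.3, 197.7]
orientation: [-0.439, -0.549, -0.447, 0.554]
wrist_force: [0.7, 0.1, -5.2]
finger_gap: 13.3
```

```bash
python3 -c "
from h import *
togo([511,274.5,200],-11.5)"
```

```text
pos [505.3 238.3 197.7] yaw -12.4 q7 -0.99 F [ 0.7  0.1 -5.2] gap 13.3 t 10.8
turn [-0.11 -0.01  0.09] shift now [-0.11 -0.11 -1.83] shift after turn [-0.12 -0.08 -1.83]
```

Request:
move_arm --series '[-0.11,0,0.09,0,-0.05,-0.6,1,0,0,0,0,-0.03,-0.5,1,0,0,0,0,0,-0.35,1,0,0,0,0,0,-0.2,1,0,0,0,0,0,-0.1,1,0,0,0,0,0,0,1,0,0,0,0,0,0,1]'

```text
clock: 11.5
tool_pos: [511.2, 277.4, 197.4]
orientation: [0.448, 0.547, 0.448, -0.547]
wrist_force: [-0.7, 0.6, -4.5]
finger_gap: 13.3
```

```bash
python3 -c "
from h import *
togo([511,274.5,200],-11.5)
w,d=snap('wrist','w4'); t,_=snap('top','t2')
cv2.imwrite('pics/w4c.png',np.hstack([cv2.resize(w,(480,360)),cv2.resize(t[190:340,80:220],(320,360))]))"
```

```text
pos [511.2 277.4 197.4] yaw -11.3 q7 -1.05 F [-0.7  0.6 -4.5] gap 13.3 t 11.5
turn [ 0.02 -0.01 -0.  ] shift now [-0.13  0.02  0.14] shift after turn [-0.13  0.02  0.14]
```

View pics/w4c.png

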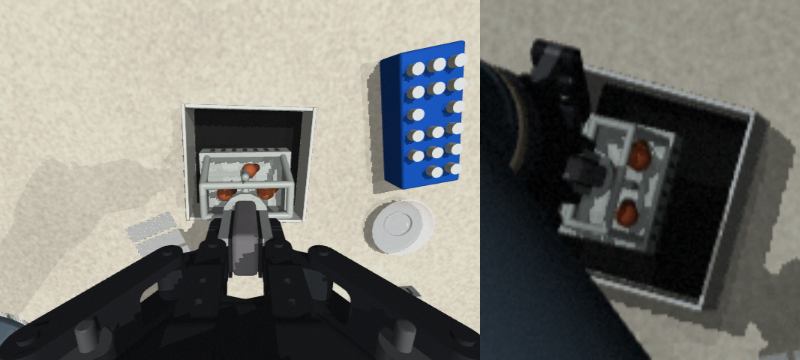

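Request:
move_arm --series '[0,0,0,0.2,0,0.14,1,0,0,0,0.4,0,0,1,0,0,0,0.5,0,0,1,0,0,0,0.5,0,0,1,0,0,0,0.5,0,0,1,0,0,0,0.5,0,0,1,0,0,0,0.3,0,0,1,0,0,0,0.1,0,0,1,0,0,0,0,0,0,1]'

```text
clock: 12.5
tool_pos: [510.1, 272.5, 130.4]
orientation: [-0.447, -0.546, -0.448, 0.548]
wrist_force: [0.4, 0.1, -3.6]
finger_gap: 13.5
```

Request:
move_arm --series '[0,0,0,0.1,0,0,1,0,0,0,0.1,0,0,1,0,0,0,0.1,0,0,1,0,0,0,0,0,0,1]'

```text
clock: 12.9
tool_pos: [511.0, 273.2, 125.2]
orientation: [0.448, 0.547, 0.448, -0.547]
wrist_force: [0.2, 0.0, -4.0]
finger_gap: 13.1
```

Request:
move_arm --series '[0,0,0,0.1,0,0,1,0,0,0,0.1,0,0,1,0,0,0,0,0,0,1]'

```text
clock: 13.2
tool_pos: [511.2, 273.3, 121.2]
orientation: [0.448, 0.548, 0.448, -0.547]
wrist_force: [0.2, 0.8, -4.7]
finger_gap: 13.5
```

Request:
move_arm --series '[0,0,0,0.1,0,0,1,0,0,0,0.1,0,0,1,0,0,0,0,0,0,1]'

```text
clock: 13.5
tool_pos: [511.2, 273.4, 116.9]
orientation: [0.448, 0.548, 0.448, -0.547]
wrist_force: [0.4, -0.7, -4.2]
finger_gap: 13.5
```

Request:
move_arm --series '[0,0,0,0.1,0,0,1,0,0,0,0.1,0,0,1,0,0,0,0,0,0,1]'

```text
clock: 13.8
tool_pos: [511.2, 273.3, 112.5]
orientation: [0.448, 0.548, 0.448, -0.547]
wrist_force: [-0.0, -0.1, -5.1]
finger_gap: 13.5
```

Request:
move_arm --series '[0,0,0,0.1,0,0,1,0,0,0,0.1,0,0,1,0,0,0,0,0,0,1]'

```text
clock: 14.1
tool_pos: [511.9, 274.1, 109.1]
orientation: [0.448, 0.548, 0.448, -0.546]
wrist_force: [-1.2, -0.3, -0.9]
finger_gap: 13.5
```

Request:
move_arm --series '[0,0,0,0.1,0,0,1,0,0,0,0,0,0,1]'

```text
clock: 14.3
tool_pos: [512.6, 274.6, 107.8]
orientation: [0.448, 0.549, 0.448, -0.546]
wrist_force: [-0.9, -0.2, -0.9]
finger_gap: 13.4
```

Request:
move_arm --series '[0,0,0,0.1,0,0,1,0,0,0,0,0,0,1]'

```text
clock: 14.5
tool_pos: [513.0, 274.9, 106.1]
orientation: [0.448, 0.55, 0.447, -0.545]
wrist_force: [0.2, 0.0, -1.6]
finger_gap: 13.4
```

Request:
move_arm --series '[0,0,0,0.1,-0.05,0,1,0,0,0,0.1,-0.04,0,1,0,0,0,0.1,0,0,1,0,0,0,0.1,0,0,1,0,0,0,0,0,0,1]'

```text
clock: 15.0
tool_pos: [511.0, 275.3, 97.3]
orientation: [0.448, 0.549, 0.448, -0.545]
wrist_force: [-0.2, 0.1, -1.2]
finger_gap: 13.2
```

```bash
python3 -c "
from h import *
togo([511.5,274.2,93],-11.3)"
```

```text
pos [511.  275.3  97.3] yaw -11.4 q7 -1.14 F [-0.2  0.1 -1.2] gap 13.2 t 15.0
turn [-0.02 -0.03 -0.03] shift now [0.21 0.03 0.05] shift after turn [0.21 0.04 0.05]
```

Now I'll feel for collar-on-bars in 1 mm steps.

Request:
move_arm --series '[0,-0.03,-0.03,0.07,0,0.05,1,0,0,0,0.07,0,0,1,0,0,0,0,0,0,1]'

```text
clock: 15.3
tool_pos: [510.9, 274.2, 94.2]
orientation: [-0.448, -0.547, -0.448, 0.548]
wrist_force: [0.8, 0.9, -1.6]
finger_gap: 13.3
```

Request:
move_arm --series '[0,0,0,0.06,0,0,1,0,0,0,0,0,0,1]'

```text
clock: 15.5
tool_pos: [511.0, 274.3, 92.9]
orientation: [-0.448, -0.547, -0.448, 0.548]
wrist_force: [-1.0, 0.6, -2.1]
finger_gap: 13.5
```

Request:
move_arm --series '[0,0,0,0.06,0,0,1,0,0,0,0,0,0,1]'

```text
clock: 15.7
tool_pos: [511.0, 274.3, 91.6]
orientation: [-0.448, -0.547, -0.448, 0.548]
wrist_force: [-0.2, 0.3, -1.1]
finger_gap: 13.3
```

Request:
move_arm --series '[0,0,0,0.05,0,0,1,0,0,0,0,0,0,1]'

```text
clock: 15.9
tool_pos: [511.3, 274.6, 91.6]
orientation: [0.448, 0.547, 0.447, -0.547]
wrist_force: [-0.5, 0.3, -0.9]
finger_gap: 13.3
```

```bash
python3 -c "
from h import *
togo([511.5,274.2,93],-11.3)
w,d=snap('wrist','w5')
cv2.imwrite('pics/w5c.png',cv2.resize(w[130:370,200:440],(560,560),interpolation=cv2.INTER_CUBIC))"
```

```text
pos [511.3 274.6  91.6] yaw -11.5 q7 -1.14 F [-0.5  0.3 -0.9] gap 13.3 t 15.9
turn [-0.02  0.   -0.  ] shift now [-0.07  0.01  0.02] shift after turn [-0.07  0.01  0.02]
```

View pics/w5c.png

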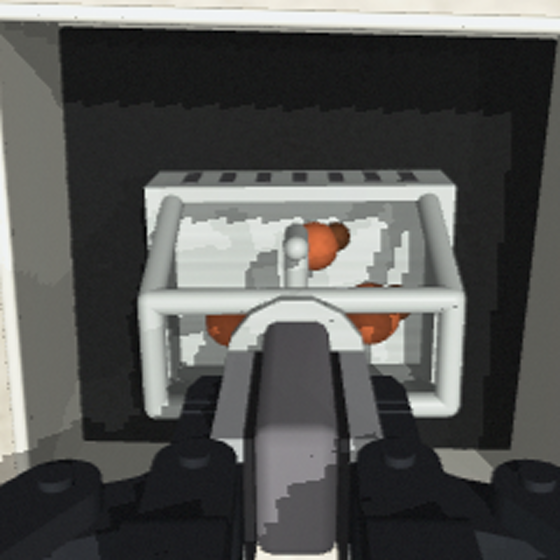

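The cage stands upright in the tub, near its centre, with the collar just at the bars. One more step to feel for contact.

Request:
move_arm --series '[0,0,0,0.06,0,0,1,0,0,0,0,0,0,1]'

```text
clock: 16.15
tool_pos: [511.4, 274.8, 91.6]
orientation: [0.448, 0.548, 0.447, -0.547]
wrist_force: [0.3, 0.1, -1.5]
finger_gap: 13.4
```

Request:
move_arm --series '[0,0,0,0.06,0,0,1,0,0,0,0,0,0,1]'

```text
clock: 16.35
tool_pos: [511.7, 275.0, 91.5]
orientation: [0.448, 0.548, 0.447, -0.547]
wrist_force: [-0.1, -0.6, -0.6]
finger_gap: 13.3
```

Descent stalls at 91.5, which matches collar-on-bars. I'll back up 3 mm and twist a quarter turn.

Request:
move_arm --series '[0,0,0,-0.15,0,0,1,0,0,0,0,0,0,1]'

```text
clock: 16.55
tool_pos: [511.6, 275.0, 94.1]
orientation: [0.448, 0.548, 0.447, -0.547]
wrist_force: [0.3, -0.4, -2.1]
finger_gap: 13.2
```

```bash
python3 -c "
from h import *
togo([511.5,274.4,94.5],-11.3)"
```

```text
pos [511.6 275.   94.1] yaw -11.5 q7 -1.14 F [ 0.3 -0.4 -2.1] gap 13.2 t 16.55
turn [-0.02  0.   -0.01] shift now [-0.02  0.    0.03] shift after turn [-0.02  0.    0.03]
```

Request:
move_arm --series '[-0.4,0,0,0,0,0,1,-0.5,0,0,0,0,0,1,-0.5,0,0,0,0,0,1,-0.5,0,0,0,0,0,1,-0.5,0,0,0,0,0,1,0,0,0,0,0,0,1]'

```text
clock: 17.15
tool_pos: [511.1, 274.3, 92.1]
orientation: [0.542, 0.454, 0.541, -0.455]
wrist_force: [0.8, -0.0, -1.1]
finger_gap: 13.0
```

```bash
python3 -c "
from h import *
togo([511.5,274.6,94.5],78.5)"
```

```text
pos [511.1 274.3  92.1] yaw 10.0 q7 -0.82 F [ 0.8 -0.  -1.1] gap 13.0 t 17.15
turn [-7.98  0.    0.01] shift now [-0.12  0.02 -0.01] shift after turn [-0.12  0.02  0.01]
```

Request:
move_arm --series '[0,0,0,-0.12,0,0,1,-0.5,0,0,-0.02,0,0,1,-0.5,0,0,-0.02,0,0,1,-0.5,0,0,-0.02,0,0,1,-0.5,0,0,-0.02,0,0,1,-0.5,0,0,-0.02,0,0,1,0,0,0,0,0,0,1]'

```text
clock: 17.85
tool_pos: [511.3, 274.0, 96.7]
orientation: [0.618, 0.344, 0.617, -0.345]
wrist_force: [-0.6, -0.5, -1.4]
finger_gap: 13.3
```

```bash
python3 -c "
from h import *
togo([511.5,274.6,94.5],78.5)"
```

```text
pos [511.3 274.   96.7] yaw 31.7 q7 -0.49 F [-0.6 -0.5 -1.4] gap 13.3 t 17.85
turn [-5.45  0.01  0.01] shift now [ 0.11  0.02 -0.02] shift after turn [0.11 0.03 0.  ]
```

Request:
move_arm --series '[0,0,0,0.12,0,0,1,-0.5,0,0,0,0,0,1,-0.5,0,0,0,0,0,1,-0.5,0,0,0,0,0,1,-0.5,0,0,0,0,0,1,-0.5,0,0,0,0,0,1,0,0,0,0,0,0,1]'

```text
clock: 18.55
tool_pos: [511.3, 273.5, 93.4]
orientation: [0.672, 0.222, 0.67, -0.224]
wrist_force: [-0.7, -0.2, -0.9]
finger_gap: 13.2
```

```bash
python3 -c "
from h import *
togo([511.5,274.6,94.5],78.5)"
```

```text
pos [511.3 273.5  93.4] yaw 53.2 q7 -0.18 F [-0.7 -0.2 -0.9] gap 13.2 t 18.55
turn [-2.94  0.01  0.02] shift now [-0.05  0.05 -0.02] shift after turn [-0.05  0.06  0.  ]
```

Request:
move_arm --series '[-0.5,0,0,-0.05,0.03,0,1,-0.5,0,0,0,0,0,1,-0.5,0,0,0,0,0,1,-0.5,0,0,-0.02,0,0,1,-0.5,0,0,0,0,0,1,-0.48,0,0,0,0,0,1,0,0,0,0,0,0,1]'

```text
clock: 19.25
tool_pos: [511.6, 273.4, 94.0]
orientation: [0.704, 0.068, 0.703, -0.072]
wrist_force: [0.3, -0.1, -1.8]
finger_gap: 13.3
```

```bash
python3 -c "
from h import *
togo([511.5,274.6,94.5],78.5)
w,d=snap('wrist','w6'); t,_=snap('top','t3')
cv2.imwrite('pics/w6c.png',np.hstack([cv2.resize(w[130:370,200:440],(400,400),interpolation=cv2.INTER_CUBIC),cv2.resize(t[205:335,90:220],(400,400))]))"
```

```text
pos [511.6 273.4  94. ] yaw 78.6 q7 0.2 F [ 0.3 -0.1 -1.8] gap 13.3 t 19.25
turn [0.01 0.01 0.04] shift now [-0.02  0.06 -0.02] shift after turn [-0.02  0.06 -0.02]
```

View pics/w6c.png

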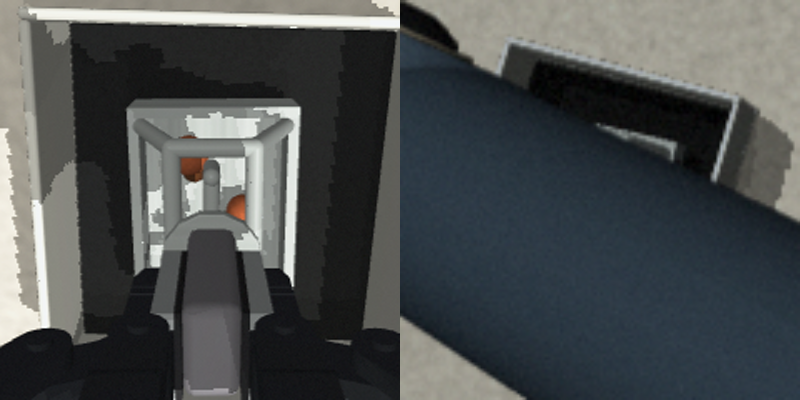

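The foot now lies along the slot, centred (tip at x≈212, slot inner edges 178–246). I'll lift straight up.

Request:
move_arm --series '[0,0,0,-0.2,0,0,1,0,0,0,-0.25,0,0,1,0,0,0,-0.25,0,0,1,0,0,0,0,0,0,1]'

```text
clock: 19.75
tool_pos: [511.7, 273.8, 109.8]
orientation: [0.704, 0.07, 0.703, -0.074]
wrist_force: [0.4, 0.0, -1.2]
finger_gap: 13.2
```

```bash
python3 -c "
from h import *
togo([511.6,273.4,150],78.5)"
```

```text
pos [511.7 273.8 109.8] yaw 78.3 q7 0.21 F [ 0.4  0.  -1.2] gap 13.2 t 19.75
turn [-0.02  0.02  0.04] shift now [-2.01 -0.03  0.  ] shift after turn [-2.01 -0.02 -0.  ]
```

Request:
move_arm --series '[0,0,0,-0.25,0,0,1,0,0,0,-0.25,0,0,1,0,0,0,-0.25,0,0,1]'

```text
clock: 20.05
tool_pos: [511.4, 273.7, 125.6]
orientation: [0.704, 0.07, 0.703, -0.074]
wrist_force: [0.1, 0.1, -1.1]
finger_gap: 13.1
```

Request:
move_arm --series '[0,0,0,-0.3,0,0,1,0,0,0,-0.5,0,0,1,0,0,0,-0.7,0,0,1,0,0,0,-0.8,0,0,1,0,0,0,-0.8,0,0,1,0,0,0,-0.6,0,0,1,0,0,0,-0.3,0,0,1,0,0,0,0,0,0,1]'

```text
clock: 20.85
tool_pos: [511.9, 275.4, 215.7]
orientation: [0.706, 0.07, 0.701, -0.073]
wrist_force: [-0.2, 1.1, -1.0]
finger_gap: 13.2
```

```bash
python3 -c "
from h import *
togo([535,-267,190],88.5)
togo([535,-267,190],-91.5)"
```

```text
pos [511.9 275.4 215.7] yaw 78.3 q7 0.31 F [-0.2  1.1 -1. ] gap 13.2 t 20.85
turn [-1.18  0.04  0.03] shift now [  1.42 -26.32   6.61] shift after turn [  1.28 -27.08   1.86]
pos [511.9 275.4 215.7] yaw 78.3 q7 0.31 F [-0.2  1.1 -1. ] gap 13.2 t 20.85
turn [19.76  0.04 -0.06] shift now [  1.42 -26.32   6.61] shift after turn [ 1.28 27.08 -1.86]
```

Request:
move_arm --series '[-0.6,0.04,0.03,0,-0.2,0,1,-0.6,0,0,0,-0.5,0.2,1,0,0,0,0,-0.9,0.1,1,0,0,0,0,-0.9,0.1,1,0,0,0,0,-0.9,0.1,1,0,0,0,0,-0.9,0.1,1,0,0,0,0,-0.9,0.1,1,0,0,0,0,-0.9,0.1,1,0,0,0,0,-0.9,0.1,1,0,0,0,0,-0.9,0.1,1,0,0,0,0,-0.9,0.1,1,0,0,0,0,-0.9,0.1,1]'

```text
clock: 22.05
tool_pos: [527.4, 73.8, 209.7]
orientation: [0.703, 0.002, 0.711, -0.004]
wrist_force: [0.1, 0.3, -0.9]
finger_gap: 13.2
```

Request:
move_arm --series '[0,0,0,0,-0.9,0.1,1,0,0,0,0,-0.9,0.1,1,0,0,0,0,-0.9,0.1,1,0,0,0,0,-0.9,0.1,1,0,0,0,0,-0.9,0.1,1,0,0,0,0,-0.9,0.1,1,0,0,0,0,-0.9,0.1,1,0,0,0,0,-0.9,0.1,1,0,0,0,0,-0.9,0.1,1,0,0,0,0,-0.9,0.1,1,0,0,0,0,-0.9,0.1,1,0,0,0,0,-0.9,0.1,1]'

```text
clock: 23.25
tool_pos: [544.6, -154.2, 202.3]
orientation: [0.698, 0.002, 0.716, -0.004]
wrist_force: [0.1, 0.3, -0.6]
finger_gap: 13.3
```

```bash
python3 -c "
from h import *
togo([535,-267,190],89)"
```

```text
pos [ 544.6 -154.2  202.3] yaw 89.5 q7 1.2 F [ 0.1  0.3 -0.6] gap 13.3 t 23.25
turn [ 0.06 -0.18  0.02] shift now [ 0.64 -5.64 -0.41] shift after turn [ 0.61 -5.65 -0.38]
```

Request:
move_arm --series '[0,-0.18,0,0,-0.9,-0.1,1,0,0,0,0,-0.9,-0.1,1,0,0,0,0,-0.9,-0.1,1,0,0,0,0,-0.9,-0.1,1,0,0,0,0,-0.9,-0.1,1,0,0,0,0,-0.8,0,1,0,0,-0.5,0,-0.5,0,1,0,0,-0.5,0,0,0,1,0,0,-0.5,0,0,0,1,0,0,-0.5,0,0,0,1,0,0,-0.4,0,0,0,1,0,0,0,0,0,0,1]'

```text
clock: 24.45
tool_pos: [528.9, -281.9, 194.5]
orientation: [0.691, -0.124, 0.7, -0.135]
wrist_force: [0.0, 0.6, -0.8]
finger_gap: 13.3
```

Run:
```python
from h import *
togo([535,-285,50],89)
p,R,s=tool(); print(R.round(3),(R.T@(np.array([535,-285,55])-p)/20).round(2))
w,d=snap('wrist','w7')
cv2.imwrite('pics/w7c.png',cv2.resize(w,(480,360)))
```

```text
pos [ 528.9 -281.9  194.5] yaw 89.1 q7 1.14 F [ 0.   0.6 -0.8] gap 13.3 t 24.45
turn [ 0.   -0.07  2.46] shift now [6.79 2.46 0.38] shift after turn [ 7.22 -0.15  0.31]
[[-0.016  0.014  1.   ]
 [-0.36   0.933 -0.019]
 [-0.933 -0.36  -0.01 ]] [6.55 2.37 0.38]
```

View pics/w7c.png

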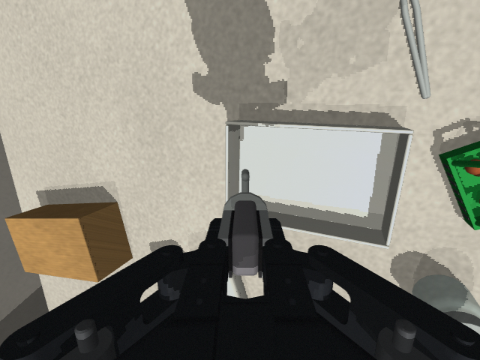

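The foot hangs over the left part of the long tub, inside its rim. I'll descend to a little above the floor.

Request:
move_arm --series '[0,0,0,0.4,0.15,0.08,1,0,0,0,0.8,0.29,0.08,1,0,0,0,0.9,0.33,0.04,1,0,0,0,0.9,0.33,0.04,1,0,0,0,0.9,0.33,0.04,1,0,0,0,0.9,0.33,0,1,0,0,0,0.7,0.25,0,1,0,0,0,0.4,0.15,0,1,0,0,0,0,0,0,1]'

```text
clock: 25.4
tool_pos: [530.6, -291.1, 53.1]
orientation: [0.688, -0.115, 0.703, -0.136]
wrist_force: [0.4, -0.3, -1.1]
finger_gap: 13.5
```

Run:
```python
from h import *
togo([535,-285,50],89)
p,R,s=tool(); print(R.round(3),(R.T@(np.array([535,-285,50])-p)/20).round(2), 'foot',p+45.4*R[:,0])
```

```text
pos [ 530.6 -291.1   53.1] yaw 88.4 q7 0.93 F [ 0.4 -0.3 -1.1] gap 13.5 t 25.4
turn [-0.09 -0.12  2.38] shift now [0.03 0.35 0.21] shift after turn [0.15 0.31 0.21]
[[-0.026  0.026  0.999]
 [-0.349  0.936 -0.034]
 [-0.937 -0.35  -0.015]] [0.03 0.35 0.21] foot [ 529.41775344 -306.99657096   10.53216131]
```

Request:
move_arm --series '[0,0,0,0.08,0.03,0,1,0,0,0,0.06,0.03,0,1,0,0,0,0,0,0,1]'

```text
clock: 25.7
tool_pos: [531.7, -291.3, 51.0]
orientation: [0.689, -0.115, 0.702, -0.137]
wrist_force: [0.5, 0.0, -0.5]
finger_gap: 13.4
```

Request:
move_arm --series '[0,0,0,0,0,0,0.6,0,0,0,0,0,0,0.4,0,0,0,0,0,0,0.2,0,0,0,0,0,0,0,0,0,0,0,0,0,-0.3,0,0,0,0,0,0,-0.6,0,0,0,0,0,0,-1,0,0,0,0,0,0,-1,0,0,0,0,0,0,-1]'

```text
clock: 26.6
tool_pos: [533.6, -291.3, 53.9]
orientation: [0.691, -0.115, 0.701, -0.138]
wrist_force: [0.1, -0.2, 0.5]
finger_gap: 85.4
```

Request:
move_arm --series '[0,0,0,-0.3,0,0,-1,0,0,0,-0.5,0,0,-1,0,0,0,-0.8,0,0,-1,0,0,0,-0.8,0,0,-1,0,0,0,-0.8,0,0,-1,0,0,0,-0.8,0,0,-1,0,0,0,-0.8,0,0,-1,0,0,0,-0.8,0,0,-1,0,0,0,0,0,0,-1]'

```text
clock: 27.5
tool_pos: [537.6, -246.9, 171.1]
orientation: [0.692, -0.117, 0.699, -0.138]
wrist_force: [0.9, 0.2, 0.8]
finger_gap: 85.4
```

Run:
```python
from h import *
togo([535,-285,250],89)
s,d=snap('scene','s2');t,d=snap('top','t4')
cv2.imwrite('pics/fin.png',np.vstack([np.hstack([cv2.resize(s[120:420,230:530],(400,400)),cv2.resize(t[200:320,390:530],(400,400))])]))
```

```text
pos [ 537.6 -246.9  171.1] yaw 88.3 q7 1.04 F [0.9 0.2 0.8] gap 85.4 t 27.5
turn [-0.09 -0.04  2.41] shift now [-3.02 -3.18 -0.08] shift after turn [-3.95 -1.9  -0.09]
```

View pics/fin.png

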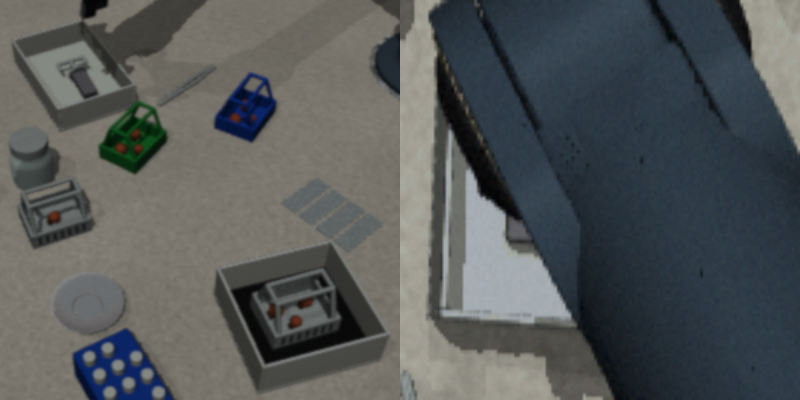

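The scene view shows the hook lying flat in the long tub, the cage upright in the padded tub, the bystanders unmoved and the gripper clear of everything. I'm handing the job in.

```bash
python3 -c "
from h import *
print(env.sign_off(), env.state()['clock'])"
```

```text
the job is handed in; nothing more can be done
the job is handed in; nothing more can be done
```

The job is done and was handed in after about 28 s on the robot's clock. I gripped only the hook's handle and carried the cage to the square tub, setting it down gently on the pad, which I felt at about 10–11 mm. I then turned the hook a quarter turn, drew it straight up out of the slot and laid it in the long tub.

- **Final pictures:** the scene view shows the cage upright near the middle of the padded tub and the hook lying flat in the long tub. The other things in that crop look unmoved by eye; I did not measure them. The bottle and most of the tube rack were outside it. In the last top view the arm hid the cage and most of the long tub.
- **Forces:** the cage and hook weighed about 4–5 N while hanging. The readings dropped to about 1 N on touchdown and stayed there while the hook was withdrawn, so it did not snag.
- **Weak check:** collar-on-bars contact never showed clearly in the force readings. I took it from the descent stalling at a TCP height of 91.5 mm, which agrees with the touchdown height less the 18 mm of hook travel.

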